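Start the locking screw in the register stop's deep well

TASK

Take the winged locking screw out of its wooden stand and fit it in the deep well of the register stop: lower it nose first until it lands, turn it to and fro under light pressure until you feel it drop into the start of the thread, then do it up clockwise until its flange is fully down on the rim of the well, and let go. Do not force it at any time, and leave the other things on the table where they are.

Things in the scene. Friction and masses are not known exactly. Their poses are not given: they have to be found in the camera images.
- lock_screw: steel locking screw standing upright, 117 mm tall, about 220 g. Origin at the tip of its tapered nose, z up along its axis. Shaft 16 mm in diameter. Round flange 50 mm in diameter: underside 72 mm, top 77 mm above the tip, with a 24 mm hub to 82 mm. Above it a flat wing: 44 mm along x, 12 mm thick along y, up to 117 mm above the tip. A half turn leaves the screw the same
- wing (a point): middle of the screw's wing, on its axis, 105 mm above the tip: the place to grip, across the screw's y
- stub_threads (a point): on the screw's axis, 12 mm above its tip: middle of its two stub threads, which stick out either way along the screw's x (a round steel bar 8 mm thick, 32 mm from end to end), in line with the wing
- stand: fixed wooden block 72 x 72 x 80 mm (x, y, z) with an upright hole of 37 mm, 75 mm deep, in which the screw hangs: its flange rests on the block's top, its tip is 8 mm above the table. Origin in the middle of the underside
- stop_base: fixed register stop: grey round boss 56 mm in diameter and 86 mm tall on a round foot of 92 mm; origin in the middle of the underside, z up. A wooden arm leaves the boss along x, 76 mm above the table, and ends 137 mm out in an 80 mm wide stop bar that stands on the table
- well_mouth (a point): middle of the well's mouth on the boss's flat rim, 86 mm above the table; z up, x along the arm. The well is 36 mm wide, flared to 43 mm at the mouth. In its bottom sits a brass insert with a two-start thread, hard to see from outside. Screw and stop are harmed if the force between them exceeds 50 N
- ridge (a point): on the well's axis, 46.5 mm below the mouth: flat top of the insert (a ring with a 23 mm hole), where the stub threads land with the flange about 17.5 mm above the rim. It has two opposite gaps that let the stubs through, with 0.1 rad of play either way. They lie along the stop's x only roughly, up to 0.8 rad off either way, otherwise each time. True height up to 2 mm off
- thread_start (a point): on the well's axis, 59.5 mm below the mouth: floor of the gaps, where the thread starts. The stubs drop 13 mm on to it; the flange is then 4.5 mm above the rim. Clockwise from above, the thread leads down 4.5 mm per rad: about 1.0 rad (0.5 to 1.6) sets the flange on the rim; the thread binds if turned much farther. True height up to 2 mm off (flange heights too), together with the ridge
- block_round: round wooden printing block, 66 mm in diameter, 36 mm tall, a bystander; origin under its middle
- block_sprig: wooden printing block with a knob, 68 x 48 x 64 mm, a bystander; origin under its middle
- jar_white: white jar 60 mm in diameter, 74 mm tall, a bystander; origin under its middle
- block_small: small wooden printing block, 40 x 40 x 34 mm, a bystander; origin under its middle

How it is judged (in metres and radians):
On the way, in this order (a step that is already met when the one before it is completed fails the run):
1. the screw stands in the well, on the insert or above it (horizontal distance between lock_screw and well_mouth below 0.006 m and z of lock_screw in the frame of well_mouth below -0.03 m), for 0.1 s.
2. the screw has dropped into the start of the thread, upright (horizontal distance between lock_screw and well_mouth below 0.005 m and z of lock_screw in the frame of well_mouth below -0.0645 m and angle between lock_screw's own z axis and vertical below 0.12 rad), for 0.2 s.
At the end, for the whole second after the job is handed in: the screw stands upright (within 0.05 rad) in the well, released and at rest, its flange down on the rim to within 1.2 mm (z of lock_screw in the frame of well_mouth below -0.0708 m and horizontal distance between lock_screw and well_mouth below 0.005 m and angle between lock_screw's own z axis and vertical below 0.05 rad and linear speed of lock_screw below 0.01 m/s and contact force between the fingers and lock_screw below 0.1 N); the robot touches nothing.
It fails at once if the screw is forced: more than 50 N between screw and register stop (contact force between lock_screw and stop_base above 50 N).
It fails at once if a bystander block or the jar is moved by more than 30 mm (distance of any of block_round, block_sprig, jar_white, block_small from where it was at the start of the episode above 0.03 m).
It fails at once if the robot pushes the register stop hard: more than 25 N (contact force between the arm and stop_base above 25 N).
It also fails if it takes over 64 s, if anything falls off the work surface, if the arm or the gripper's body presses on something with over 40 N, if the wrist force passes 120 N, or if a joint passes its speed limit or range.

ROBOT

A 6-joint arm with a two-finger parallel gripper is mounted at the origin on a cart in front of the work surface, level with it; the furniture and walls round the work are solid. World frame = base frame: x ahead of the robot, y to its left, z up, the work surface at z = 0. Lengths are in mm, angles in rad, forces in N, time in s.
With the tool pointing down it reaches from about 275 to 1000 mm from the base axis. Payload 8.4 kg.
Tool frame: the origin (TCP) lies on the centre line of the jaws, within the pads' length; the fingertips stand r.tip_reach ahead of it and the grasp point (between the pads) lies 11 mm behind it (r.tip_reach is the distance from the TCP to the fingertips, in mm); z points along the fingers, y is the line along which they close (so a half turn about z gives the same grasp; the last joint's range is limited). The gripper opens to 85 mm and grips with 20 to 120 N. Pads are 22 mm wide; open, the fingers measure 114 mm over their backs; the gripper's body (76 mm by 85 mm) begins 54 mm behind the grasp point. The pads swing forward as they close: fully open they stand 13 mm farther back than shut.
Start: joints at [1.276, 0.353, 1.633, -0, 1.155, -0.002], TCP at [180.395, 598.403, 239.281] pointing down, gripper open.
Joint ranges: [-2.63, 2.63], [-0.92, 2.1], [0.06, 2.66], [-1.3, 4.44], [0, 2.69], [-3.02, 3.02]. Speed limits (rad/s): [2.22, 2.22, 2.79, 3.14, 3.14, 3.14].

INTERFACE

Orientations are given as [roll, pitch, yaw] about the fixed x, y, z axes, in that order (R = Rz(yaw) Ry(pitch) Rx(roll)).
In Python, from rig import r gives the robot as it stands.
- The arm moves only by the tool carry_out, never from a script. Its argument "targets" is a list of rows, each an object with "dp": the shift along the tool's x, y, z in mm, a list of three; "yaw": the turn about the tool's z in degrees. A call has 1 to 12 rows; each row is the pose to reach, as a shift and turn from the pose commanded when the call began, along the tool's axes at that moment; what a row does not reach only later rows make up. A row lasts 1/8 s, in which the tool goes at most 62.5 mm and 10.7 degrees, less where a joint would pass 70% of its speed; a pose out of reach is approached as far as the arm can. A call with a gripper value outside its range is refused whole. "fingers" is the opening, from -1 (shut) to 1 (fully open), so that 0 is half open, set as the call begins (left out, the last holds). The fingers move at their own pace and stop on an object; "grip_force" is the grip in N (left out, the last holds). Time passes only in rows, so rows that repeat a pose let the fingers close. It gives the time, the measured TCP pose, the force, the opening and the grip force at its end, in the units of the state.
- r.sense(): the state, without advancing time (a new reading comes with each control period).
- r.grab_frame(name): name is "side" or "top" or "wrist"; returns the picture (400x640x3 uint8, red, green, blue); there is no depth.
- r.get_calibration(name): a dict with "fx", "fy", "cx", "cy" (pixels), "dist_coeffs" ([k1, k2, p1, p2, k3] as OpenCV has them; the pictures are not rectified), "rvec" (rotation vector, rad) and "tvec" (3), from world to camera coordinates, as OpenCV has them. Camera axes: x right, y down, z forward; pixel columns grow to the right and rows downward; lengths in mm; the calibration is good to about 2 mm. A picture is of the moment at which its call begins: read the wrist's pose just before it. get_calibration takes no time and is no camera call; for the wrist camera it gives the pose at the moment of the call.
- r.sign_off(): hands the job in; it is judged then, once.
The state is a dict: "clock": time; "qpos": joint angles; "qvel": joint speeds; "joint_efforts": joint torques, N m; "eef_pos": TCP position; "tcp_rot": TCP orientation; "contact_force": force on the tool from outside, world axes, zero at the start; "wrist_torque": the same for the moment, N m; "opening": opening from 0.0 (shut) to 1.0 (fully open); "grasp_force": force on a finger pad.
Only numpy, scipy, OpenCV 4.12 (cv2) and the standard library are available. Lean on these libraries where they do the work, as an engineer would, in place of code of your own. Each camera call takes 0.05 s, during which the arm holds its last target. There are 200 camera calls.

## Working session

There is one attempt and no reset: what is moved stays moved. The work goes in short steps, Python scripts to look and compute and a tool call to move; the robot and the scene stay as the last step left them, time stands still between calls to the robot, and variables do not carry over. Pictures are saved under pics/ and viewed, at most 10 in all, crops included, and the job is handed in when it is done.

Besides the shell and the picture viewer there is one more tool, called as name(argument=value, ...), one argument or row to a line, values as JSON. carry_out: Moves the arm, as the interface text tells. Its arguments: {"type":"object","properties":{"targets":{"type":"array","items":{"type":"object","properties":{"dp":{"type":"array","items":{"type":"number"}},"yaw":{"type":"number"}}}},"fingers":{"type":"number"},"grip_force":{"type":"number"}},"required":["targets"]}

```bash
ls; mkdir -p pics
python3 - <<'E'
from rig import r
import cv2
print(r.tip_reach, r.sense())
for n in("side","top"):
    cv2.imwrite(f"pics/{n}0.png",r.grab_frame(n)[:,:,::-1]); print(n,r.get_calibration(n))
E
```

```text
pics
8.0 {'clock': 0.0, 'qpos': array([ 1.27560587e+00,  3.53668657e-01,  1.63417677e+00,  3.86016095e-06,
        1.15520594e+00, -2.39691939e-03]), 'qvel': array([ 2.20823698e-05, -5.82804949e-04,  6.90151762e-04, -2.20286519e-05,
        1.08100588e-03,  7.60202370e-04]), 'joint_efforts': array([-9.79115539e-04, -6.05280590e+01, -3.42049456e+01, -1.69276143e-05,
        9.43140651e-03, -5.24092616e-05]), 'eef_pos': array([180.24601752, 597.92977678, 238.53063193]), 'tcp_rot': array([-3.14013396e+00, -7.02569539e-06,  2.84879755e+00]), 'contact_force': array([-0.12299823, -0.37483379,  0.84317334]), 'wrist_torque': array([-0.00467118,  0.00174642,  0.03096915]), 'grasp_force': 0.0, 'opening': 0.9989157095481664}
side {'fx': 409.92861723258505, 'fy': 409.92861723258505, 'cx': 318.20594605708305, 'cy': 195.76632825383228, 'dist_coeffs': array([-0.09971458,  0.        ,  0.        ,  0.        ,  0.        ]), 'rvec': array([ 2.04664483, -0.38932035,  0.21728108]), 'tvec': array([-485.51114056,  159.48890414, 1032.38992515])}
top {'fx': 395.3184088116767, 'fy': 395.3184088116767, 'cx': 321.61225979180296, 'cy': 200.44092339576017, 'dist_coeffs': array([-0.05935912,  0.        ,  0.        ,  0.        ,  0.        ]), 'rvec': array([ 2.17581925, -2.21022297,  0.03418137]), 'tvec': array([ -50.51999057,  506.77197635, 1307.24186958])}
```

View pics/side0.png

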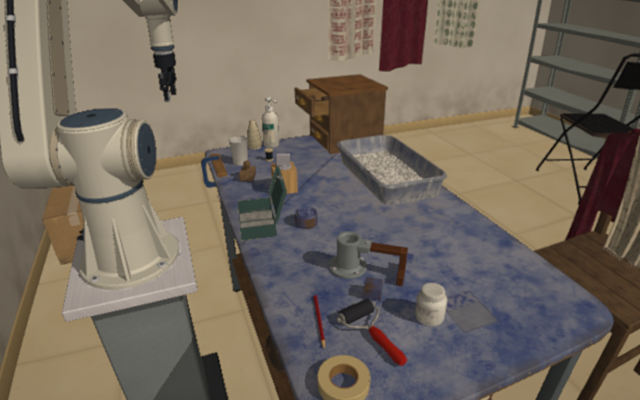

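View pics/top0.png

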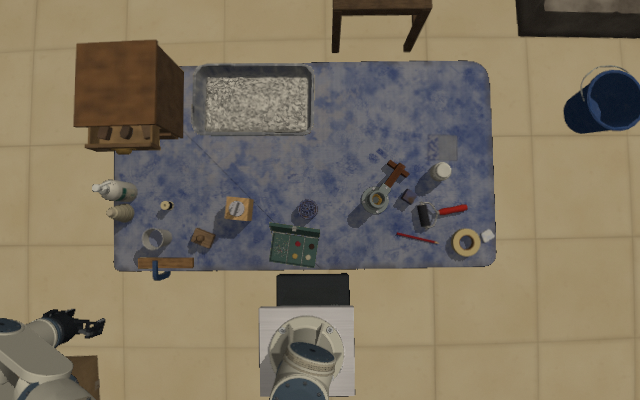

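The top view shows the stand with the screw at (237,209), the boss at (376,200), and the arm ending at the stop bar at about (396,172). The side view shows the stand at (290,178) and the boss at (350,250).

```bash
cat > h.py <<'E'
import numpy as np, cv2
from rig import r
def cal(n):
    c=r.get_calibration(n); K=np.array([[c['fx'],0,c['cx']],[0,c['fy'],c['cy']],[0,0,1]])
    R=cv2.Rodrigues(np.array(c['rvec']))[0]; return K,np.array(c['dist_coeffs']),R,np.array(c['tvec'])
def cast(C,uv,z):
    K,d,R,t=C; p=cv2.undistortPoints(np.array(uv,float).reshape(-1,1,2),K,d)[:,0]
    ray=np.c_[p,np.ones(len(p))]@R; o=-R.T@t
    return o+ray*((z-o[2])/ray[:,2])[:,None]
def proj(C,P):
    K,d,R,t=C; return cv2.projectPoints(np.array(P,float).reshape(-1,1,3),cv2.Rodrigues(R)[0],t,K,d)[0][:,0]
E
python3 - <<'E'
from h import *
C=cal("top"); print(np.round(cast(C,[[237,209]],85)),np.round(cast(C,[[376.5,199.5],[396,174]],86)))
im=cv2.imread("pics/top0.png")
a=cv2.resize(im[185:235,210:265],None,fx=7,fy=7,interpolation=cv2.INTER_CUBIC);b=cv2.resize(im[160:220,345:410],None,fx=6,fy=6,interpolation=cv2.INTER_CUBIC)
h=max(len(a),len(b)); f=lambda x:cv2.copyMakeBorder(x,0,h-len(x),0,5,0)
cv2.imwrite("pics/c.png",np.hstack([f(a),f(b)]))
s=r.sense();R=cv2.Rodrigues
from scipy.spatial.transform import Rotation as Ro
print(Ro.from_euler('xyz',s['tcp_rot']).as_matrix().round(2), r.get_calibration("wrist"))
E
```

```text
[[480. 208.  85.]] [[ 503. -232.   86.]
 [ 582. -295.   86.]]
[[-0.96  0.29 -0.  ]
 [ 0.29  0.96 -0.  ]
 [ 0.   -0.   -1.  ]] {'fx': 294.1113977142505, 'fy': 294.1113977142505, 'cx': 320.921290878977, 'cy': 204.59611207799674, 'dist_coeffs': array([-0.00119675,  0.        ,  0.        ,  0.        ,  0.        ]), 'rvec': array([-2.29910616, -1.7075216 , -0.28183936]), 'tvec': array([-623.48832651,  -40.71195771,  380.67123848])}
```

View pics/c.png

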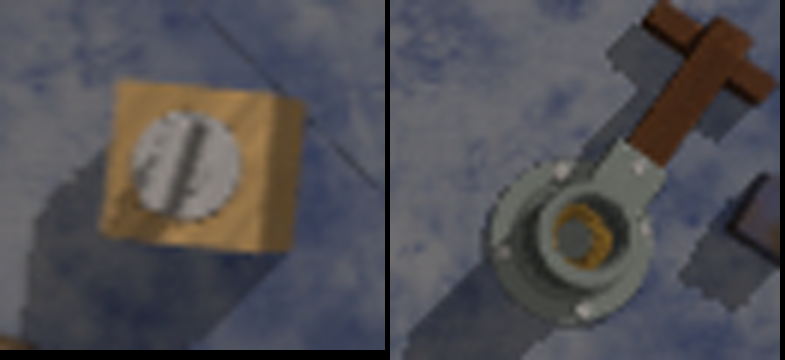

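The crop shows the wing running from about (180,205) to (200,125), almost along world x (about -0.24 rad), in line with the present tool yaw. The stop's arm points at about -0.67 rad. The well and its brass insert are visible. I'm moving above the screw.

carry_out(
  targets=[
    {"dp":[-40,-29,0]},
    {"dp":[-80,-57,0]},
    {"dp":[-120,-86,0]},
    {"dp":[-160,-115,0]},
    {"dp":[-200,-144,0]},
    {"dp":[-240,-172,0]},
    {"dp":[-280,-201,0]},
    {"dp":[-320,-230,0]},
    {"dp":[-360,-258,0]},
    {"dp":[-400,-287,0]},
    {"dp":[-400,-287,0]},
    {"dp":[-400,-287,0]},
  ],
  fingers=1,
)

```text
schema error: expected keys dp, yaw
```

Run:
```python
from h import *
s=r.sense();C=cal("wrist");im=r.grab_frame("wrist")[:,:,::-1];cv2.imwrite("pics/w1.png",im)
print(s['eef_pos'],s['tcp_rot'],s['contact_force'],-C[2].T@C[3], proj(C,[[480,208,85],s['eef_pos']]))
```

```text
[180.28334526 597.99323784 238.61300766] [-3.14030048e+00 -1.48346581e-05  2.84875445e+00] [-0.01178403  0.12001712  0.25683004] [ 99.71225027 621.58487133 372.82095364] [[125.23495985 454.50396664]
 [322.5421164  273.59894065]]
```

View pics/w1.png

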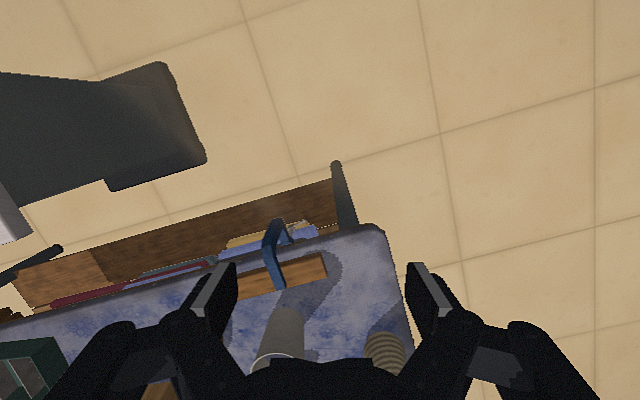

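The call was refused because every row needs a yaw, so the arm hasn't moved. The picture is still the start view, with floor and table edge. The camera sits 84 mm along tool +x, so I'll stop with it above the screw.

carry_out(
  targets=[
    {"dp":[-48,-29,0],"yaw":0},
    {"dp":[-96,-57,0],"yaw":0},
    {"dp":[-144,-86,0],"yaw":0},
    {"dp":[-192,-115,0],"yaw":0},
    {"dp":[-240,-144,0],"yaw":0},
    {"dp":[-288,-172,0],"yaw":0},
    {"dp":[-336,-201,0],"yaw":0},
    {"dp":[-384,-230,0],"yaw":0},
    {"dp":[-430,-258,0],"yaw":0},
    {"dp":[-480,-287,0],"yaw":0},
    {"dp":[-480,-287,0],"yaw":0},
    {"dp":[-480,-287,0],"yaw":0},
  ],
  fingers=1,
)

```text
clock: 1.65
eef_pos: [556.7, 185.0, 238.9]
tcp_rot: [-3.141, -0.001, 2.848]
contact_force: [0.6, -0.2, 0.3]
opening: 1.0
grasp_force: 0.0
```

Run:
```python
from h import *
s=r.sense();C=cal("wrist");im=r.grab_frame("wrist")[:,:,::-1];cv2.imwrite("pics/w2.png",im)
np.savez("w2.npz",K=C[0],d=C[1],R=C[2],t=C[3])
print(s['eef_pos'],s['tcp_rot'],s['contact_force'],-C[2].T@C[3], proj(C,[[480,208,85],s['eef_pos']]))
```

```text
[556.66311273 184.99857325 238.86400578] [-3.14126188e+00 -1.13172424e-03  2.84787532e+00] [ 0.57536662 -0.20576223  0.29502399] [476.23467603 208.48473384 373.14674005] [[321.60647792 108.96213616]
 [322.56063337 273.58643743]]
```

View pics/w2.png

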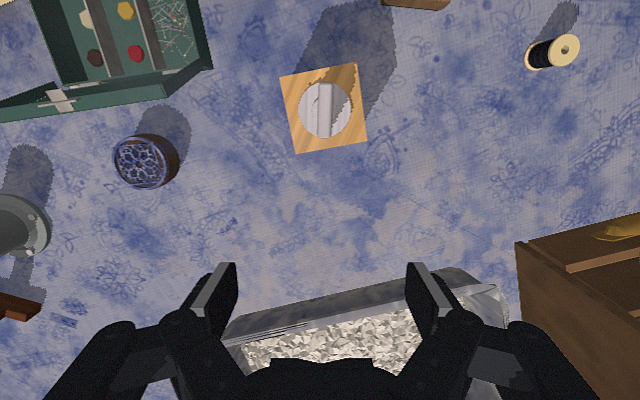

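The wrist view shows the flange at about (325,109) on the stand, with the wing nearly vertical in the image and so almost in line with tool x. The round block is at (145,160). I'll measure the wing.

Run:
```python
from h import *
z=np.load("w2.npz");C=(z['K'],z['d'],z['R'],z['t'])
im=cv2.imread("pics/w2.png");y0,x0=75,292;c=im[y0:145,x0:357]
hsv=cv2.cvtColor(c,cv2.COLOR_BGR2HSV)
m=((hsv[...,1]<50)&(hsv[...,2]>70)).astype(np.uint8)
k=max(cv2.findContours(m,0,2)[0],key=cv2.contourArea)
(e,ax,an)=cv2.fitEllipse(cv2.convexHull(k)); e=np.array(e)+[x0,y0];print("flange",e,ax,cast(C,[e],85)) 
# wing: bright region vs flange
g=cv2.cvtColor(c,cv2.COLOR_BGR2GRAY)
for row in range(85,137,4): print(row,' '.join('%3d'%v for v in im[row,308:342].mean(1)))
```

```text
flange [324.1408844  109.15951538] (52.62056350708008, 55.66315841674805) [[480.85275555 210.21005619  85.        ]]
85 156 122  88 119 165 191 196 196 194 193 154 154 176 181 184 185 181 184 186 183 181 178 169 146 115 115 134 134 134 120 108 112 113 112
89 193 199 190 190 188 187 189 190 191 192 153 153 179 180 181 182 182 182 183 185 185 182 169 146 112 117 127 132 129 130 126 126 123 126
93 191 194 190 187 188 187 191 191 189 191 154 151 174 181 182 184 184 187 186 186 183 183 166 142 103 110 131 129 131 133 125 127 122 122
97 188 195 187 188 189 182 192 194 203 153 126 160 176 178 180 181 184 184 187 187 183 179 163 139 109 111 127 130 131 129 126 120 123 124
101 194 192 188 189 187 197 138 127 181 177 155 166 172 178 183 185 182 184 187 184 182 176 157 134 108 107 125 131 128 130 127 121 123 121
105 191 190 188 187 171 172 186 186 190 158 144 164 175 180 184 181 187 184 184 183 182 175 151 127 107 122 129 124 105 113 122 123 120 122
109 192 190 190 168 172 193 189 193 196 164 155 170 174 182 180 181 185 188 183 182 185 173 147 123 104 117 125 123 119 125 126 122 120 118
113 192 190 187 187 173 183 189 188 196 153 154 177 176 182 184 181 185 187 182 180 178 169 144 110 112 126 127 124 108 107 113 159 188 187
117 191 193 188 186 186 177 187 192 194 159 152 177 176 180 184 182 183 186 181 183 179 162 143 113 110 123 120 118 117 114 158 186 183 184
121 192 189 188 187 181 187 189 189 188 146 152 178 178 182 182 180 185 181 181 179 176 158 134 103 106 128 122 118 166 189 179 184 181 188
125 192 190 184 184 183 187 190 190 188 150 152 174 176 180 183 181 185 185 179 178 169 151 135  96 164 195 189 191 192 182 179 180 184 187
129 191 189 183 184 184 182 190 191 173 144 158 174 179 180 178 180 183 186 181 181 169 147 122 138 177 188 194 190 188 184 179 182 185 195
133 143 140 139 161 189 189 191 187 169 152 161 175 178 181 180 176 180 180 180 175 168 146 117 132 176 189 194 198 176 142 135 144 144 147
```

carry_out(
  targets=[
    {"dp":[40,1,0],"yaw":1},
    {"dp":[79.8,2,0],"yaw":2},
    {"dp":[79.8,2,30],"yaw":2},
    {"dp":[79.8,2,65],"yaw":2},
    {"dp":[79.8,2,100],"yaw":2},
    {"dp":[79.8,2,125],"yaw":2},
    {"dp":[79.8,2,135],"yaw":2},
    {"dp":[79.8,2,135],"yaw":2},
    {"dp":[79.8,2,135],"yaw":2},
  ],
  fingers=0.2,
)

```text
clock: 2.82
eef_pos: [481.8, 210.6, 105.3]
tcp_rot: [3.141, 0.001, 2.814]
contact_force: [-0.2, 0.4, -0.3]
opening: 0.6
grasp_force: 0.0
```

carry_out(
  targets=[
    {"dp":[0,0,0],"yaw":0},
    {"dp":[0,0,0],"yaw":0},
    {"dp":[0,0,0],"yaw":0},
    {"dp":[0,0,0],"yaw":0},
    {"dp":[0,0,0],"yaw":0},
    {"dp":[0,0,0],"yaw":0},
    {"dp":[0,0,0],"yaw":0},
    {"dp":[0,0,0],"yaw":0},
  ],
  fingers=-1,
  grip_force=60,
)

```text
clock: 3.82
eef_pos: [481.7, 210.1, 104.9]
tcp_rot: [3.141, 0.001, 2.814]
contact_force: [-1.4, -0.1, 5.9]
opening: 0.128
grasp_force: 58.6
```

carry_out(
  targets=[
    {"dp":[0,0,-4],"yaw":0},
    {"dp":[0,0,-12],"yaw":0},
    {"dp":[0,0,-28],"yaw":0},
    {"dp":[0,0,-46],"yaw":0},
    {"dp":[0,0,-64],"yaw":0},
    {"dp":[0,0,-82],"yaw":0},
    {"dp":[0,0,-98],"yaw":0},
    {"dp":[0,0,-108],"yaw":0},
    {"dp":[0,0,-112],"yaw":0},
    {"dp":[0,0,-112],"yaw":0},
  ],
)

```text
clock: 5.08
eef_pos: [481.2, 210.0, 216.2]
tcp_rot: [-3.141, -0.0, 2.814]
contact_force: [0.2, -1.6, -2.6]
opening: 0.131
grasp_force: 58.5
```

carry_out(
  targets=[
    {"dp":[-10,-18,0],"yaw":1},
    {"dp":[-30,-55,0],"yaw":2},
    {"dp":[-57,-104,0],"yaw":4},
    {"dp":[-85,-155,0],"yaw":6},
    {"dp":[-113,-206,0],"yaw":8},
    {"dp":[-141,-257,0],"yaw":10},
    {"dp":[-169,-308,0],"yaw":13},
    {"dp":[-197,-359,0],"yaw":16},
    {"dp":[-222,-405,0],"yaw":18.5},
    {"dp":[-238,-433,0],"yaw":19.5},
    {"dp":[-241,-440,0],"yaw":20},
    {"dp":[-241,-440,0],"yaw":20},
  ],
)

```text
clock: 6.58
eef_pos: [567.3, -283.9, 215.4]
tcp_rot: [-3.141, -0.002, 2.464]
contact_force: [-0.0, 1.1, -3.0]
opening: 0.13
grasp_force: 58.9
```

carry_out(
  targets=[
    {"dp":[0,0,0],"yaw":0},
    {"dp":[0,0,0],"yaw":0},
    {"dp":[0,0,0],"yaw":0},
  ],
)

```text
clock: 6.95
eef_pos: [567.9, -283.5, 216.5]
tcp_rot: [3.142, 0.0, 2.466]
contact_force: [0.0, -0.6, -1.9]
opening: 0.128
grasp_force: 58.9
```

Run:
```python
from h import *
s=r.sense();C=cal("wrist");im=r.grab_frame("wrist")[:,:,::-1];cv2.imwrite("pics/w3.png",im)
np.savez("w3.npz",K=C[0],d=C[1],R=C[2],t=C[3])
print(s['eef_pos'],s['tcp_rot'],s['contact_force'],s['qpos'], proj(C,[[503,-232,86],s['eef_pos']]))
```

```text
[ 567.94415331 -283.45816255  216.45196269] [3.14151663e+00 1.12277299e-04 2.46574447e+00] [ 0.03070849 -0.62227093 -1.89373579] [-4.65313415e-01  3.89195407e-01  1.63346758e+00  5.65595942e-05
  1.11880398e+00 -1.36028626e+00] [[321.52813676 105.23079958]
 [322.97262394 272.97742375]]
```

View pics/w3.png

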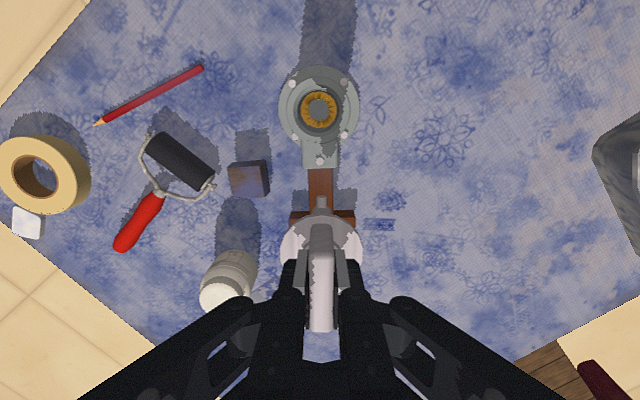

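The screw is held straight. The well's brass ring is at about (318,110), with the arm pointing straight down the image. I'll measure the rim and zoom in to look for the gaps.

Run:
```python
from h import *
z=np.load("w3.npz");C=(z['K'],z['d'],z['R'],z['t'])
im=cv2.imread("pics/w3.png");x0,y0=270,60;c=im[y0:160,x0:370]
hsv=cv2.cvtColor(c,cv2.COLOR_BGR2HSV)
m=((hsv[...,1]>110)&(hsv[...,0]>10)&(hsv[...,0]<32)).astype(np.uint8)
m[85:]=0
k=max(cv2.findContours(m,0,1)[0],key=cv2.contourArea)
e=cv2.fitEllipse(cv2.convexHull(k));p=np.array(e[0])+[x0,y0];print("brass",p,e[1:],cast(C,[p],39.5),cv2.boundingRect(k))
g=cv2.GaussianBlur(cv2.cvtColor(c,cv2.COLOR_BGR2GRAY),(3,3),0)
h=cv2.HoughCircles(g,cv2.HOUGH_GRADIENT_ALT,1,1,param1=120,param2=0.5,minRadius=14,maxRadius=42)
if h is not None:
  for q in h[0]: print(q+[x0,y0,0])
v=cv2.resize(c,None,fx=6,fy=6,interpolation=cv2.INTER_CUBIC);cv2.imwrite("pics/w3c.png",v)
for P in ([503,-232,86],[503,-232,39.5]): print(proj(C,[P]))
```

```text
brass [318.2178688  109.34815598] ((36.28787612915039, 36.79438781738281), 139.2938232421875) [[ 504.14199436 -237.05573255   39.5       ]] (30, 31, 37, 37)
[317.          94.          34.61415482]
[316.         117.          23.58932686]
[318.         111.          21.90821648]
[328.          98.          33.29009247]
[317.         121.          33.45165253]
[324.         115.          24.09688568]
[304.         109.          31.65045929]
[332.         112.          32.11610031]
[314.         104.          26.90412712]
[308.         121.          34.00831223]
[307.         103.          31.86454582]
[323.        101.         24.3170948]
[302.         116.          34.94802475]
[314.         104.          37.90045166]
[318.         111.          32.35203552]
[321.         130.          36.77150726]
[305.          99.          22.17576027]
[303.         103.          21.86506844]
[329.         112.          21.83691597]
[314.         104.          17.88678932]
[[321.52813676 105.23079958]]
[[321.42639117 105.09652301]]
```

View pics/w3c.png

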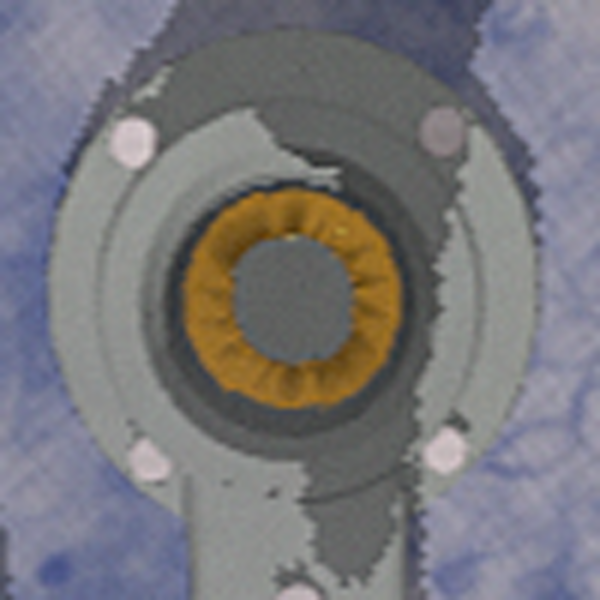

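The boss and ring centre is at about (318.2,110), which puts the well at about (504.3,-237.0). The gaps aren't clearly visible, so I'll feel for them. I'll move over the well with the screw turned about 0.9 rad counter-clockwise, then lower it.

carry_out(
  targets=[
    {"dp":[15,-0.5,0],"yaw":-7},
    {"dp":[38,-1.5,0],"yaw":-16},
    {"dp":[60,-2.5,0],"yaw":-25},
    {"dp":[74,-3.5,0],"yaw":-34},
    {"dp":[78,-3.5,0],"yaw":-43},
    {"dp":[78,-3.5,0],"yaw":-50},
    {"dp":[78,-3.5,0],"yaw":-52},
    {"dp":[78,-3.5,8],"yaw":-52},
    {"dp":[78,-3.5,18],"yaw":-52},
    {"dp":[78,-3.5,26],"yaw":-52},
    {"dp":[78,-3.5,28],"yaw":-52},
    {"dp":[78,-3.5,28],"yaw":-52},
  ],
  grip_force=40,
)

```text
clock: 8.5
eef_pos: [504.8, -238.0, 188.1]
tcp_rot: [3.141, -0.0, -2.911]
contact_force: [0.5, 0.3, -1.6]
opening: 0.126
grasp_force: 58.9
```

Run:
```python
from h import *
s=r.sense();C=cal("wrist");im=r.grab_frame("wrist")[:,:,::-1]
S=cal("side");si=r.grab_frame("side")[:,:,::-1]
u=proj(S,[[504.3,-237,86]])[0].astype(int);print(u,s['eef_pos'],s['tcp_rot'],s['contact_force'])
c=cv2.resize(si[u[1]-60:u[1]+40,u[0]-50:u[0]+50],(400,400),interpolation=cv2.INTER_CUBIC)
w=cv2.resize(im[160:360,220:420],(400,400))
cv2.imwrite("pics/s4.png",np.hstack([c,w]))
```

```text
[348 237] [ 504.81248091 -238.00932693  188.06155434] [ 3.14135062e+00 -3.22928147e-04 -2.91103269e+00] [ 0.48341384  0.32713814 -1.62435465]
```

View pics/s4.png

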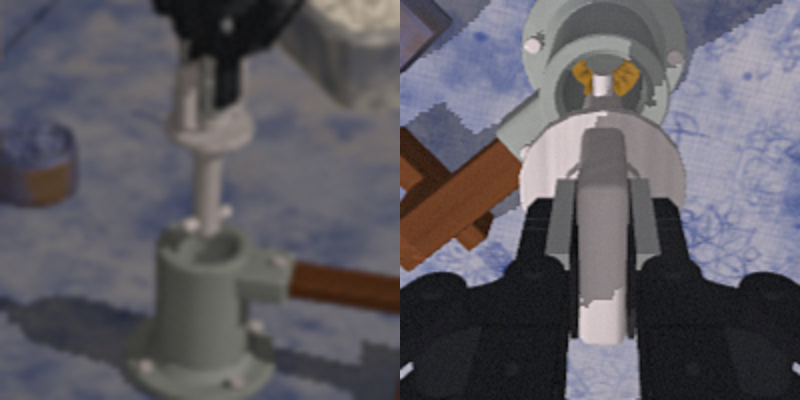

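The screw hangs upright with its nose centred over the mouth in both views. I'm lowering it.

carry_out(
  targets=[
    {"dp":[0,0,6],"yaw":0},
    {"dp":[0,0,14],"yaw":0},
    {"dp":[0,0,22],"yaw":0},
    {"dp":[0,0,30],"yaw":0},
    {"dp":[0,0,38],"yaw":0},
    {"dp":[0,0,45],"yaw":0},
    {"dp":[0,0,50],"yaw":0},
    {"dp":[0,0,53],"yaw":0},
    {"dp":[0,0,53],"yaw":0},
  ],
  fingers=-1,
  grip_force=35,
)

```text
clock: 9.72
eef_pos: [504.8, -238.0, 135.2]
tcp_rot: [3.141, -0.0, -2.911]
contact_force: [0.8, 0.4, -2.1]
opening: 0.132
grasp_force: 58.9
```

carry_out(
  targets=[
    {"dp":[0,0,1.5],"yaw":0},
    {"dp":[0,0,3],"yaw":0},
    {"dp":[0,0,4.5],"yaw":0},
    {"dp":[0,0,4.5],"yaw":0},
  ],
)

```text
clock: 10.22
eef_pos: [504.8, -238.0, 130.7]
tcp_rot: [3.141, -0.0, -2.911]
contact_force: [-1.2, 0.4, -1.5]
opening: 0.126
grasp_force: 58.9
```

carry_out(
  targets=[
    {"dp":[0,0,1],"yaw":0},
    {"dp":[0,0,1],"yaw":0},
  ],
)

```text
clock: 10.48
eef_pos: [504.8, -238.0, 129.7]
tcp_rot: [3.142, -0.0, -2.911]
contact_force: [-0.4, -0.2, -2.2]
opening: 0.128
grasp_force: 58.9
```

carry_out(
  targets=[
    {"dp":[0,0,1],"yaw":0},
    {"dp":[0,0,1],"yaw":0},
  ],
)

```text
clock: 10.72
eef_pos: [504.8, -238.0, 128.7]
tcp_rot: [3.142, -0.0, -2.911]
contact_force: [-0.4, -0.2, -2.4]
opening: 0.126
grasp_force: 58.9
```

carry_out(
  targets=[
    {"dp":[0,0,1],"yaw":0},
    {"dp":[0,0,1],"yaw":0},
  ],
)

```text
clock: 10.98
eef_pos: [504.8, -238.0, 127.7]
tcp_rot: [3.141, -0.0, -2.911]
contact_force: [-0.1, 0.3, -2.1]
opening: 0.128
grasp_force: 58.9
```

carry_out(
  targets=[
    {"dp":[0,0,1],"yaw":0},
    {"dp":[0,0,1],"yaw":0},
  ],
)

```text
clock: 11.22
eef_pos: [504.9, -238.0, 126.7]
tcp_rot: [-3.142, -0.0, -2.911]
contact_force: [0.1, -0.4, -2.2]
opening: 0.131
grasp_force: 58.9
```

carry_out(
  targets=[
    {"dp":[0,0,0.7],"yaw":0},
    {"dp":[0,0,0.7],"yaw":0},
  ],
)

```text
clock: 11.48
eef_pos: [505.0, -238.1, 126.5]
tcp_rot: [-3.141, 0.0, -2.911]
contact_force: [-0.6, 0.5, 3.4]
opening: 0.126
grasp_force: 59.7
```

It has landed at TCP z of about 126.6, at roughly 10 N/mm. I'll sweep clockwise under about 12 N.

carry_out(
  targets=[
    {"dp":[0,0,0.8],"yaw":2},
    {"dp":[0,0,0.8],"yaw":5},
    {"dp":[0,0,0.8],"yaw":8},
    {"dp":[0,0,0.8],"yaw":8},
  ],
)

```text
clock: 11.98
eef_pos: [505.5, -238.5, 126.3]
tcp_rot: [-3.14, 0.002, -3.052]
contact_force: [-0.8, -0.6, 9.9]
opening: 0.13
grasp_force: 60.5
```

carry_out(
  targets=[
    {"dp":[0,0,0],"yaw":3},
    {"dp":[0,0,0],"yaw":6},
    {"dp":[0,0,0],"yaw":8},
    {"dp":[0,0,0],"yaw":8},
  ],
)

```text
clock: 12.48
eef_pos: [505.6, -238.4, 126.2]
tcp_rot: [-3.141, 0.002, 3.092]
contact_force: [-1.7, 0.1, 8.5]
opening: 0.131
grasp_force: 60.5
```

carry_out(
  targets=[
    {"dp":[0,0,0],"yaw":3},
    {"dp":[0,0,0],"yaw":6},
    {"dp":[0,0,0],"yaw":8},
    {"dp":[0,0,0],"yaw":8},
  ],
)

```text
clock: 12.98
eef_pos: [505.7, -238.4, 126.3]
tcp_rot: [-3.141, 0.002, 2.952]
contact_force: [-1.2, -0.7, 7.2]
opening: 0.131
grasp_force: 60.4
```

carry_out(
  targets=[
    {"dp":[0,0,0],"yaw":3},
    {"dp":[0,0,0],"yaw":6},
    {"dp":[0,0,0],"yaw":8},
    {"dp":[0,0,0],"yaw":8},
  ],
)

```text
clock: 13.48
eef_pos: [505.5, -239.0, 126.1]
tcp_rot: [-3.14, 0.002, 2.813]
contact_force: [-1.0, -2.3, 5.5]
opening: 0.132
grasp_force: 60.0
```

carry_out(
  targets=[
    {"dp":[0,0,0.4],"yaw":3},
    {"dp":[0,0,0.4],"yaw":6},
    {"dp":[0,0,0.4],"yaw":8},
    {"dp":[0,0,0.4],"yaw":8},
  ],
)

```text
clock: 13.98
eef_pos: [505.5, -239.1, 125.9]
tcp_rot: [-3.14, 0.002, 2.674]
contact_force: [-2.0, -3.4, 8.2]
opening: 0.128
grasp_force: 60.4
```

carry_out(
  targets=[
    {"dp":[0,0,0],"yaw":3},
    {"dp":[0,0,0],"yaw":6},
    {"dp":[0,0,0],"yaw":8},
    {"dp":[0,0,0],"yaw":8},
  ],
)

```text
clock: 14.48
eef_pos: [505.1, -237.9, 124.8]
tcp_rot: [3.141, 0.0, 2.534]
contact_force: [1.4, 0.2, -1.1]
opening: 0.127
grasp_force: 59.1
```

The force vanished and z dropped, so it's in the gap at yaw of about 2.53. I'll follow it down.

carry_out(
  targets=[
    {"dp":[0,0,1],"yaw":0},
    {"dp":[0,0,2],"yaw":0},
    {"dp":[0,0,2],"yaw":0},
  ],
)

```text
clock: 14.85
eef_pos: [505.4, -237.9, 123.4]
tcp_rot: [3.141, 0.001, 2.535]
contact_force: [1.5, 2.4, 4.4]
opening: 0.129
grasp_force: 60.0
```

```bash
python3 -c "
from rig import r
s=r.sense();print(s['wrist_torque'],s['eef_pos'],s['contact_force'])"
```

```text
[ 0.57084245 -0.32159406 -0.0905262 ] [ 505.42185811 -237.87100442  123.35732513] [1.48128173 2.39678277 4.38898177]
```

carry_out(
  targets=[
    {"dp":[0,0,1],"yaw":1},
    {"dp":[0,0,1],"yaw":2},
    {"dp":[0,0,1],"yaw":2},
  ],
)

```text
clock: 15.22
eef_pos: [505.4, -238.0, 122.2]
tcp_rot: [3.141, 0.001, 2.5]
contact_force: [2.5, 2.5, 3.9]
opening: 0.129
grasp_force: 59.9
```

```bash
python3 -c "
from rig import r
s=r.sense();print(s['wrist_torque'],s['eef_pos'],s['contact_force'])"
```

```text
[ 0.6176241  -0.55767676 -0.15625389] [ 505.4024814  -237.96314007  122.20520318] [2.45493366 2.52436285 3.86958576]
```

carry_out(
  targets=[
    {"dp":[0,0.6,1],"yaw":0},
    {"dp":[0,0.6,2],"yaw":0},
    {"dp":[0,0.6,3],"yaw":0},
    {"dp":[0,0.6,3],"yaw":0},
  ],
)

```text
clock: 15.72
eef_pos: [505.5, -237.6, 119.0]
tcp_rot: [3.141, 0.001, 2.5]
contact_force: [1.3, 1.7, 4.9]
opening: 0.129
grasp_force: 59.8
```

```bash
python3 -c "
from rig import r
s=r.sense();print(s['wrist_torque'],s['eef_pos'],s['contact_force'])"
```

```text
[ 0.28621829 -0.48931425 -0.11902455] [ 505.48964646 -237.64894126  119.03845095] [1.3489152  1.69790676 4.94273495]
```

carry_out(
  targets=[
    {"dp":[-0.2,0.4,1],"yaw":0},
    {"dp":[-0.2,0.4,2],"yaw":0},
    {"dp":[-0.2,0.4,3],"yaw":0},
    {"dp":[-0.2,0.4,4],"yaw":0},
    {"dp":[-0.2,0.4,4],"yaw":0},
  ],
)

```text
clock: 16.35
eef_pos: [505.6, -237.5, 114.9]
tcp_rot: [-3.141, 0.0, 2.5]
contact_force: [1.9, 0.6, 3.0]
opening: 0.128
grasp_force: 59.8
```

carry_out(
  targets=[
    {"dp":[0,0,1],"yaw":0},
    {"dp":[0,0,1],"yaw":0},
  ],
)

```text
clock: 16.6
eef_pos: [505.6, -237.4, 113.8]
tcp_rot: [-3.141, 0.0, 2.5]
contact_force: [2.0, 0.7, 3.1]
opening: 0.135
grasp_force: 59.6
```

```bash
python3 -c "
from rig import r
s=r.sense();print(s['wrist_torque'],s['eef_pos'],s['contact_force'])"
```

```text
[ 0.11189567 -0.43685739 -0.16356064] [ 505.58878928 -237.42878996  113.78248516] [1.98058485 0.65269465 3.08290774]
```

carry_out(
  targets=[
    {"dp":[0,0,0.7],"yaw":0},
    {"dp":[0,0,0.7],"yaw":0},
  ],
)

```text
clock: 16.85
eef_pos: [505.7, -237.4, 113.4]
tcp_rot: [-3.142, 0.0, 2.5]
contact_force: [-0.4, 0.9, 7.0]
opening: 0.128
grasp_force: 60.3
```

carry_out(
  targets=[
    {"dp":[0,0,0.5],"yaw":0},
    {"dp":[0,0,0.5],"yaw":0},
  ],
)

```text
clock: 17.1
eef_pos: [505.9, -237.5, 113.3]
tcp_rot: [-3.142, 0.001, 2.5]
contact_force: [-0.4, 1.7, 11.7]
opening: 0.13
grasp_force: 60.9
```

It's on the gap floor at about 113.4. Now I'll turn clockwise, following the thread down at about 0.08 mm per degree.

carry_out(
  targets=[
    {"dp":[0,0,-0.3],"yaw":2},
    {"dp":[0,0,-0.1],"yaw":4},
    {"dp":[0,0,0.1],"yaw":6},
    {"dp":[0,0,0.2],"yaw":8},
    {"dp":[0,0,0.2],"yaw":8},
  ],
)

```text
clock: 17.73
eef_pos: [506.0, -237.5, 113.2]
tcp_rot: [3.141, 0.001, 2.36]
contact_force: [0.5, 2.5, 10.3]
opening: 0.128
grasp_force: 60.9
```

```bash
python3 -c "
from rig import r
s=r.sense();print(s['wrist_torque'],s['eef_pos'],s['contact_force'])"
```

```text
[ 0.38116061 -0.19219848 -0.01679455] [ 506.03341086 -237.46522427  113.19788589] [ 0.48620217  2.45378325 10.27406564]
```

carry_out(
  targets=[
    {"dp":[0,0,0.2],"yaw":2},
    {"dp":[0,0,0.3],"yaw":4},
    {"dp":[0,0,0.5],"yaw":6},
    {"dp":[0,0,0.6],"yaw":8},
    {"dp":[0,0,0.6],"yaw":8},
  ],
)

```text
clock: 18.35
eef_pos: [506.7, -237.1, 112.9]
tcp_rot: [3.14, 0.001, 2.22]
contact_force: [1.7, 4.1, 11.3]
opening: 0.131
grasp_force: 61.0
```

```bash
python3 -c "
from rig import r
s=r.sense();print(s['wrist_torque'],s['eef_pos'],s['contact_force'])"
```

```text
[ 1.01652031 -0.63159028  0.05305399] [ 506.6566155  -237.12325353  112.87754964] [ 1.71992898  4.1174781  11.26438866]
```

carry_out(
  targets=[
    {"dp":[0.1,0.4,0.1],"yaw":2},
    {"dp":[0.1,0.7,0.3],"yaw":4},
    {"dp":[0.1,0.7,0.4],"yaw":6},
    {"dp":[0.1,0.7,0.6],"yaw":8},
    {"dp":[0.1,0.7,0.6],"yaw":8},
  ],
)

```text
clock: 18.98
eef_pos: [507.5, -236.7, 112.6]
tcp_rot: [3.139, 0.002, 2.08]
contact_force: [2.9, 5.4, 14.9]
opening: 0.13
grasp_force: 61.5
```

```bash
python3 -c "
from rig import r
s=r.sense();print(s['wrist_torque'],s['eef_pos'],s['contact_force'])"
```

```text
[ 1.07029441 -0.71797536  0.05030386] [ 507.54992736 -236.70303236  112.64899363] [ 2.87335136  5.40506559 14.8772774 ]
```

Run:
```python
from h import *
im=r.grab_frame("wrist")[:,:,::-1]; si=r.grab_frame("side")[:,:,::-1]
u=proj(cal("side"),[[504.3,-237,86]])[0].astype(int)
c=cv2.resize(si[u[1]-50:u[1]+30,u[0]-35:u[0]+45],(400,400),interpolation=cv2.INTER_CUBIC)
w=cv2.resize(im[120:320,220:420],(400,400))
cv2.imwrite("pics/s5.png",np.hstack([c,w]))
```

```text
(no output)
```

View pics/s5.png

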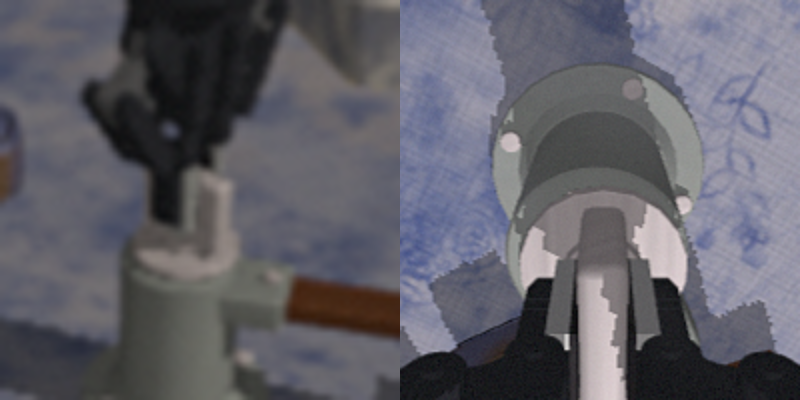

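The flange is just above the rim, and the wing is still square in the jaws. I'll ease the pressure and keep turning.

carry_out(
  targets=[
    {"dp":[0,0,-0.2],"yaw":2},
    {"dp":[0,0,-0.2],"yaw":4},
    {"dp":[0,0,0],"yaw":6},
    {"dp":[0,0,0.2],"yaw":8},
    {"dp":[0,0,0.2],"yaw":8},
  ],
)

```text
clock: 19.7
eef_pos: [506.9, -237.2, 111.9]
tcp_rot: [3.141, 0.001, 1.941]
contact_force: [1.5, 1.6, 9.8]
opening: 0.13
grasp_force: 60.9
```

```bash
python3 -c "
from rig import r
s=r.sense();print(s['wrist_torque'],s['eef_pos'],s['contact_force'])"
```

```text
[ 0.038892   -0.28189626 -0.00349628] [ 506.86118287 -237.16214784  111.92998072] [1.4817475  1.62994687 9.80018639]
```

carry_out(
  targets=[
    {"dp":[0,0,0.1],"yaw":2},
    {"dp":[0,0,0.2],"yaw":4},
    {"dp":[0,0,0.4],"yaw":6},
    {"dp":[0,0,0.6],"yaw":8},
    {"dp":[0,0,0.6],"yaw":8},
  ],
)

```text
clock: 20.32
eef_pos: [506.9, -237.2, 111.3]
tcp_rot: [3.14, 0.001, 1.802]
contact_force: [0.8, 0.2, 11.0]
opening: 0.13
grasp_force: 60.7
```

```bash
python3 -c "
from rig import r
s=r.sense();print(s['wrist_torque'],s['eef_pos'],s['contact_force'])"
```

```text
[ 0.07411934 -0.30600287  0.01691529] [ 506.87327753 -237.17836026  111.30103862] [ 0.75263263  0.15380559 10.96433058]
```

carry_out(
  targets=[
    {"dp":[0,0,0.1],"yaw":2},
    {"dp":[0,0,0.2],"yaw":4},
    {"dp":[0,0,0.4],"yaw":6},
    {"dp":[0,0,0.5],"yaw":8},
    {"dp":[0,0,0.5],"yaw":8},
  ],
)

```text
clock: 20.95
eef_pos: [507.3, -237.3, 111.0]
tcp_rot: [3.139, 0.001, 1.662]
contact_force: [2.8, 1.6, 11.7]
opening: 0.131
grasp_force: 60.9
```

```bash
python3 -c "
from rig import r
s=r.sense();print(s['wrist_torque'],s['eef_pos'],s['contact_force'])"
```

```text
[ 0.25119367 -0.4327863   0.01152688] [ 507.32124482 -237.28909078  111.02425035] [ 2.75381753  1.61567049 11.74108049]
```

carry_out(
  targets=[
    {"dp":[0,0,-0.2],"yaw":2},
    {"dp":[0,0,-0.1],"yaw":4},
    {"dp":[0,0,0],"yaw":6},
    {"dp":[0,0,0.2],"yaw":8},
    {"dp":[0,0,0.2],"yaw":8},
  ],
)

```text
clock: 21.58
eef_pos: [506.8, -237.8, 110.9]
tcp_rot: [3.14, 0.002, 1.523]
contact_force: [-0.0, -2.6, 13.2]
opening: 0.133
grasp_force: 61.2
```

```bash
python3 -c "
from rig import r
s=r.sense();print(s['wrist_torque'],s['eef_pos'],s['contact_force'])"
```

```text
[-0.32212775  0.13751819  0.03609462] [ 506.79017903 -237.81094804  110.8804324 ] [-0.02665295 -2.60873882 13.23547674]
```

carry_out(
  targets=[
    {"dp":[0,0,-0.1],"yaw":2},
    {"dp":[0,0,-0.1],"yaw":4},
    {"dp":[0,0,0],"yaw":6},
    {"dp":[0,0,0],"yaw":6},
  ],
)

```text
clock: 22.08
eef_pos: [506.4, -237.7, 110.9]
tcp_rot: [3.141, 0.002, 1.418]
contact_force: [-1.3, -1.8, 14.5]
opening: 0.128
grasp_force: 61.4
```

```bash
python3 -c "
from rig import r
s=r.sense();print(s['wrist_torque'],s['eef_pos'],s['contact_force'])"
```

```text
[-0.31231169  0.36537785  0.06249779] [ 506.44368328 -237.70482897  110.88323768] [-1.32628301 -1.84070584 14.48763359]
```

carry_out(
  targets=[
    {"dp":[0,0,-0.4],"yaw":1},
    {"dp":[0,0,-0.4],"yaw":3},
    {"dp":[0,0,-0.4],"yaw":5},
    {"dp":[0,0,-0.4],"yaw":5},
  ],
)

```text
clock: 22.58
eef_pos: [506.1, -237.5, 110.9]
tcp_rot: [3.141, 0.001, 1.331]
contact_force: [-1.7, -1.7, 10.9]
opening: 0.132
grasp_force: 61.0
```

Run:
```python
from h import *
s=r.sense();print(s['wrist_torque'],s['eef_pos'],s['contact_force'])
im=r.grab_frame("wrist")[:,:,::-1]; C=cal("wrist")
# predicted outline points of flange underside / boss rim for seated case
print(proj(C,[[504.5,-237,86],[504.5,-237,91]]))
w=cv2.resize(im[170:270,250:390],None,fx=5,fy=5,interpolation=cv2.INTER_CUBIC)
cv2.imwrite("pics/s6.png",w)
```

```text
[-0.24552596  0.33487468  0.04522871] [ 506.1496851  -237.46687863  110.8882219 ] [-1.72492357 -1.68991825 10.94319095]
[[319.5063609  248.70814698]
 [319.46973644 252.67947484]]
```

View pics/s6.png

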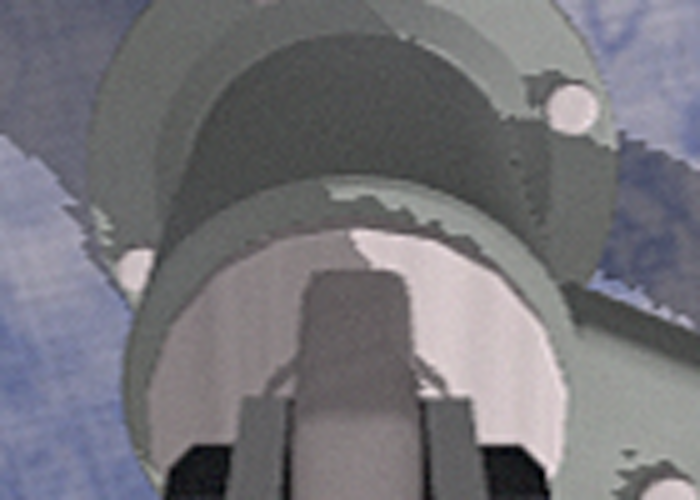

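Run:
```python
from h import *
C=cal("wrist"); yaw=r.sense()['tcp_rot'][2]; x=np.array([np.cos(yaw),np.sin(yaw),0]); y=np.array([x[1],-x[0],0])
w=np.array([504.4,-237,0])
th=np.linspace(0,2*np.pi,361)
def top(c,rad,z): 
    p=proj(C,c+rad*(np.outer(np.cos(th),x)+np.outer(np.sin(th),y))+[0,0,z]); return p[:,1].min().round(1),p[:,0].min().round(1),p[:,0].max().round(1)
print("rim",top(w,28,86),"foot",top(w,46,10),"(seen rim top 205, sides 274.4)")
for h in (0,1,2,3,4): print(h,"flange under",top(w,25,86+h),"top",top(w,25,91+h))
tcp=r.sense()['eef_pos']
print("wing top end",proj(C,[w+22*x+[0,0,131],w+22*x+[0,0,133]]))
im=cv2.imread("pics/s6.png")[::5,::5]
for c in (60,62,85): print(im[30:60,c].tolist() if c==85 else '', [int(v) for v in im[30:60,c].mean(1)])
```

```text
rim (np.float64(204.8), np.float64(272.8), np.float64(365.9)) foot (np.float64(152.4), np.float64(265.4), np.float64(374.2)) (seen rim top 205, sides 274.4)
0 flange under (np.float64(209.7), np.float64(277.8), np.float64(360.9)) top (np.float64(212.7), np.float64(276.6), np.float64(362.0))
1 flange under (np.float64(210.3), np.float64(277.6), np.float64(361.1)) top (np.float64(213.4), np.float64(276.4), np.float64(362.2))
2 flange under (np.float64(210.9), np.float64(277.3), np.float64(361.3)) top (np.float64(214.0), np.float64(276.1), np.float64(362.5))
3 flange under (np.float64(211.5), np.float64(277.1), np.float64(361.5)) top (np.float64(214.7), np.float64(275.9), np.float64(362.7))
4 flange under (np.float64(212.1), np.float64(276.8), np.float64(361.8)) top (np.float64(215.3), np.float64(275.6), np.float64(362.9))
wing top end [[318.72709168 251.53488943]
 [318.69522992 253.75888831]]
 [78, 75, 75, 73, 75, 70, 82, 96, 98, 99, 102, 101, 99, 102, 93, 91, 91, 113, 134, 129, 129, 132, 129, 130, 131, 128, 133, 134, 128, 119]
 [78, 76, 73, 75, 73, 74, 93, 99, 96, 100, 99, 98, 98, 96, 101, 98, 88, 124, 139, 129, 128, 128, 129, 133, 126, 113, 107, 99, 89, 86]
[[80, 78, 77], [76, 78, 76], [74, 76, 73], [77, 78, 75], [73, 75, 73], [70, 71, 71], [65, 65, 64], [92, 92, 90], [119, 120, 117], [124, 127, 127], [140, 145, 144], [150, 152, 150], [148, 151, 149], [156, 159, 156], [157, 160, 156], [113, 114, 116], [80, 77, 84], [91, 88, 96], [173, 169, 182], [211, 208, 221], [200, 196, 210], [198, 196, 209], [194, 192, 206], [197, 193, 207], [199, 197, 210], [199, 198, 209], [195, 195, 207], [195, 194, 207], [197, 193, 206], [196, 193, 207]] [78, 76, 74, 76, 73, 70, 64, 91, 118, 126, 143, 150, 149, 157, 157, 114, 80, 91, 174, 213, 202, 201, 197, 199, 202, 202, 199, 198, 198, 198]
```

The rim and the flange are concentric. TCP z has held at 110.89 over the last 0.3 rad of turning. That is 6.0 mm above the grip height in the stand, exactly what a seated flange should give. I'll ease off and let go, then check.

carry_out(
  targets=[
    {"dp":[0,0,-0.5],"yaw":0},
    {"dp":[0,0,-0.5],"yaw":0},
  ],
)

```text
clock: 22.88
eef_pos: [506.1, -237.4, 110.9]
tcp_rot: [3.141, 0.001, 1.331]
contact_force: [-0.5, -3.2, 6.7]
opening: 0.129
grasp_force: 60.3
```

carry_out(
  targets=[
    {"dp":[0,0,0],"yaw":0},
    {"dp":[0,0,0],"yaw":0},
    {"dp":[0,0,0],"yaw":0},
    {"dp":[0,0,0],"yaw":0},
    {"dp":[0,0,0],"yaw":0},
  ],
  fingers=0,
)

```text
clock: 23.5
eef_pos: [506.1, -236.8, 110.6]
tcp_rot: [-3.141, -0.0, 1.33]
contact_force: [-0.9, -0.8, 0.1]
opening: 0.505
grasp_force: 0.0
```

Run:
```python
from h import *
s=r.sense();print(s['wrist_torque'],s['eef_pos'],s['contact_force'],s['tcp_rot'])
im=r.grab_frame("wrist")[:,:,::-1]; cv2.imwrite("pics/s7.png",im)
for c in (310,320,335): print([int(v) for v in im[200:258,c].mean(1)])
```

```text
[-0.03724069  0.02732475  0.00543493] [ 506.06777803 -236.77488797  110.62079673] [-0.90049389 -0.8247711   0.1269628 ] [-3.14144145e+00 -5.42633851e-05  1.33042481e+00]
[76, 76, 79, 71, 78, 74, 69, 89, 97, 98, 102, 102, 98, 99, 100, 91, 99, 95, 124, 132, 135, 131, 128, 129, 128, 130, 132, 132, 136, 126, 114, 115, 110, 112, 108, 107, 102, 103, 102, 98, 100, 91, 86, 87, 91, 92, 86, 87, 88, 88, 92, 93, 90, 89, 91, 95, 100, 111]
[75, 77, 73, 76, 71, 75, 88, 96, 99, 100, 100, 97, 100, 98, 101, 94, 109, 144, 129, 133, 133, 131, 133, 136, 128, 90, 94, 98, 100, 98, 96, 96, 92, 98, 100, 97, 97, 101, 100, 98, 100, 101, 96, 94, 98, 102, 102, 97, 98, 96, 102, 97, 101, 106, 108, 120, 122, 119]
[72, 75, 77, 78, 74, 74, 74, 68, 98, 126, 127, 159, 102, 95, 98, 104, 98, 91, 107, 144, 138, 133, 133, 135, 133, 131, 137, 136, 135, 134, 134, 135, 133, 135, 131, 135, 134, 134, 135, 133, 134, 134, 133, 113, 93, 88, 101, 125, 138, 138, 137, 136, 130, 128, 126, 119, 124, 124]
```

carry_out(
  targets=[
    {"dp":[0,0,-8],"yaw":0},
    {"dp":[0,0,-25],"yaw":0},
    {"dp":[0,0,-45],"yaw":0},
    {"dp":[0,0,-55],"yaw":0},
    {"dp":[0,0,-55],"yaw":0},
  ],
)

```text
clock: 24.18
eef_pos: [506.7, -237.1, 166.9]
tcp_rot: [3.139, 0.0, 1.33]
contact_force: [-0.5, 0.7, 0.2]
opening: 0.503
grasp_force: 0.0
```

carry_out(
  targets=[
    {"dp":[0,0,0],"yaw":0},
    {"dp":[0,0,0],"yaw":0},
    {"dp":[0,0,0],"yaw":0},
    {"dp":[0,0,0],"yaw":0},
    {"dp":[0,0,10],"yaw":0},
    {"dp":[0,0,18],"yaw":0},
    {"dp":[0,0,23],"yaw":0},
    {"dp":[0,0,24],"yaw":0},
    {"dp":[0,0,24],"yaw":0},
  ],
  fingers=-1,
  grip_force=20,
)

```text
clock: 25.3
eef_pos: [506.2, -236.9, 141.7]
tcp_rot: [3.142, 0.0, 1.33]
contact_force: [0.9, 0.4, 0.1]
opening: -0.001
grasp_force: 0.0
```

carry_out(
  targets=[
    {"dp":[0,0,0.5],"yaw":0},
    {"dp":[0,0,1],"yaw":0},
    {"dp":[0,0,1],"yaw":0},
  ],
)

```text
clock: 25.68
eef_pos: [506.1, -236.9, 140.8]
tcp_rot: [3.141, 0.0, 1.33]
contact_force: [-0.8, -0.1, 0.4]
opening: 0.002
grasp_force: 0.0
```

carry_out(
  targets=[
    {"dp":[0,0,0.6],"yaw":0},
    {"dp":[0,0,0.6],"yaw":0},
  ],
)

```text
clock: 25.92
eef_pos: [506.1, -236.8, 140.1]
tcp_rot: [-3.142, 0.0, 1.33]
contact_force: [-0.2, -1.4, -0.1]
opening: 0.0
grasp_force: 0.0
```

carry_out(
  targets=[
    {"dp":[0,0,0.6],"yaw":0},
    {"dp":[0,0,0.6],"yaw":0},
  ],
)

```text
clock: 26.18
eef_pos: [506.1, -236.8, 139.4]
tcp_rot: [-3.142, -0.0, 1.33]
contact_force: [-0.0, 0.6, -0.1]
opening: -0.001
grasp_force: 0.0
```

carry_out(
  targets=[
    {"dp":[0,0,0.6],"yaw":0},
    {"dp":[0,0,0.6],"yaw":0},
  ],
)

```text
clock: 26.42
eef_pos: [506.2, -236.8, 139.1]
tcp_rot: [3.141, 0.0, 1.33]
contact_force: [-0.3, -0.5, 3.6]
opening: 0.001
grasp_force: 1.6
```

Fingertip contact at 139.1–139.2 puts the wing top at 131.1 mm, and a seated screw would be at 131.0. So the flange is down on the rim. I'll back off and hand in.

carry_out(
  targets=[
    {"dp":[0,0,-5],"yaw":0},
    {"dp":[0,0,-25],"yaw":0},
    {"dp":[0,0,-55],"yaw":0},
    {"dp":[0,0,-80],"yaw":0},
    {"dp":[0,0,-90],"yaw":0},
    {"dp":[0,0,-90],"yaw":0},
    {"dp":[0,0,-90],"yaw":0},
  ],
)

```text
clock: 27.3
eef_pos: [505.5, -236.6, 227.8]
tcp_rot: [-3.14, -0.0, 1.33]
contact_force: [-0.0, 0.5, -0.1]
opening: -0.001
grasp_force: 0.0
```

```bash
python3 -c "
from rig import r
print(r.sense()['eef_pos'],r.sense()['contact_force']);print(r.sign_off())"
```

```text
[ 505.5245727  -236.55844055  227.79835173] [-0.02361944  0.53749097 -0.0839008 ]
the job is handed in; nothing more can be done
None
```

The locking screw is screwed down in the well, its flange on the rim to within about 0.2 mm by a fingertip touch on the wing, and it is released with the arm clear; I handed the job in at about 27 s, and no verdict came back.

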